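Chock the bronze sleeve and draw back the fork

ROBOT

A 6-joint arm with a two-finger parallel gripper is mounted at the origin on the work surface. World frame = base frame: x ahead of the robot, y to its left, z up, the work surface at z = 0. Lengths are in mm, angles in degrees, forces in N, time in s.
With the tool pointing down it reaches from about 275 to 825 mm from the base axis. Payload 5.2 kg.
Tool frame: the origin (TCP) lies between the finger pads; the fingertips stand 22 mm ahead of it and the grasp point (between the pads) lies 3 mm ahead of it (env.finger_overhang is the distance from the TCP to the fingertips, in mm); z points along the fingers, y is the direction in which the jaws open and shut (so a half turn about z gives the same grasp; the last joint's range is limited). The gripper opens to 93 mm and grips with 3 to 60 N. Pads are 15 mm wide; open, the fingers measure 128 mm over their backs; the gripper's body (75 mm by 188 mm) begins 65 mm behind the grasp point.
Start: joints at [-76.822, 14.817, 87.949, -0, 77.235, -11.62], TCP at [230.698, -499.283, 240.653] pointing down, gripper open.
Joint ranges: [-179.93, 179.93], [-52.35, 119.4], [10.71, 147.94], [-69.91, 249.91], [12.55, 155.21], [-178.61, 178.61]. Speed limits (degrees/s): [147.25, 147.25, 180, 180, 180, 180].

INTERFACE

Orientations are given as [roll, pitch, yaw] about the fixed x, y, z axes, in that order (R = Rz(yaw) Ry(pitch) Rx(roll)).
In Python, from station import env gives the robot as it stands. Calls block until the motion is done:
- env.move_ptp(position, orientation): joint-space move of the TCP to a pose.
- env.movel(position, max_speed=150, rotation=None): straight line of the TCP; rotation=None keeps the orientation; max_speed is the mean speed in mm/s.
- env.movej(angles): joint-space move.
- env.move_gripper(opening, strength=None): finger opening in mm; strength is the grip in N (None keeps the last); returns when the fingers have stopped.
- env.hold(seconds).
- env.solve_ik(position, orientation): joint angles nearest the present ones, or None.
- env.camera(name): name is "side" or "top"; returns the picture (480x640x3 uint8, blue, green, red); there is no depth.
- env.get_calibration(name): a dict with "camera_matrix" (3x3 intrinsics, pixels), "xyz" and "attitude" of the camera in the world. Camera axes: x right, y down, z forward; pixel columns grow to the right and rows downward; lengths in mm; the calibration is good to about 2 mm. A picture is of the moment at which its call begins. get_calibration takes no time and is no camera call.
A pose or a line that the arm cannot do raises env.IKError and nothing moves.
- env.finish_job(): hands the job in, once; it reports no verdict.
Readings, each from a call of its own:
- env.current_t(): time.
- env.current_joint_positions(): joint angles.
- env.current_qd(): joint speeds.
- env.current_joint_torque(): joint torques, N m.
- env.current_ee_pos(): TCP position.
- env.current_tcp_rot(): TCP orientation.
- env.current_contact_force(): force on the tool from outside, world axes, zero at the start.
- env.current_ft_torque(): the same for the moment, N m.
- env.current_grip_width(): finger opening in mm.
Only numpy, scipy, OpenCV 4.12 (cv2) and the standard library are available. Lean on these libraries where they do the work, as an engineer would, in place of code of your own. Each camera call takes 0.05 s, during which the arm holds its last target. There are 200 camera calls.

TASK

The bronze sleeve on the sloping stand is kept from rolling down only by the red sliding fork, and has some play up to the steel rail above it. Set the yellow wedge chock on the slope in the middle between the fork's arms, thin edge towards the sleeve, and press it under the sleeve's low side until you feel the sleeve nipped firmly against the rail, without ramming it; then draw the fork fully back down the slope by its black post, so that the chock alone holds the sleeve against the rail. Leave the other things on the bench alone.

Things in the scene. Friction and masses are not known exactly. Their poses are not given: they have to be found in the camera images.
- stand: Fixed sloping aluminium stand, 220 mm wide, 325 mm long. Axes: z up, x level across the slope, y level, pointing up the slope. Its flat top rises towards +y at 10 degrees: in its frame at height z = 0.064 + tan(10 deg)*(y - 0.070) m, low edge at y = -0.15. Origin at table height. The sleeve touches the top along the line y = 0.070, z = 0.064 (the contact line).
- sleeve: Bronze sleeve (bushing): plain cylinder 72 mm in diameter, 160 mm long, 0.95 kg (0.8 to 1.2 times that), dark bores, lying level across the slope. Origin at its centre, x along its axis. It starts against the ends of the fork's arms, its centre about 64 mm in y and 99 mm in z from the stand's origin, and rolls down the slope if nothing stops it.
- rail: Fixed steel rail across the stand, uphill of the sleeve, 170 mm long, its face leaning 35 degrees over the sleeve, top about 75 mm above the slope. Origin where the sleeve's centre comes to lie when it touches the rail; axes as the stand's. The sleeve must move 3 to 10 mm up the slope to touch it, differently each time.
- chock: Yellow wedge chock with black grip post, 0.26 kg, sole 90 mm long (y) by 56 mm wide (x). Origin under the sole's middle, z up, +y to the thin edge (4 mm thick, at y = 45 mm); from there the face rises at 42 degrees to a 36 mm high top. Starts on the table. Just touching the sleeve, its origin is 64 mm down the slope from the contact line. Rolling the sleeve up takes only about 3 to 5 N; at the rail the push rises sharply; 15 to 20 N is firm.
- chock_grip (a point): Centre of the top of the chock's black grip post, 87 mm above the sole and 33 mm behind the chock's origin (y = -33 mm). The post is 24 mm wide (chock x), 20 mm long (chock y) and free from 40 to 87 mm above the sole: pinch it across x.
- fork (a joint): Slide of the red fork, in m: 0 = up, arm ends against the sleeve (start); 0.045 = fully drawn down the slope. Moves parallel to the slope with about 4 N of friction, stays where left. Two arms 39 mm high with 118 mm clear space between them; a cross bar 31 mm high joins them at the low end, its inner side 115 mm down the slope from the arm ends.
- fork_grip (a point): Centre of the top of the fork's black grip post, which stands square to the slope in the middle of the cross bar: 24 mm wide (across the slope) and 18 mm along the slope, 81 mm high above the slope, free over its upper 50 mm. Pinch it across the slope or push it from the uphill side, down the slope.
- mallet: Bystander: copper mallet, spool-shaped, 160 mm long, 48 mm thick, lying on the table. Leave alone.
- brush: Bystander: brush, 200 mm long, lying at the table's far side. Leave alone.
- hexkey: Bystander: steel hex key, 140 mm long, 10 mm thick, on the table. Leave alone.
- bush: Bystander: short bronze bush, 60 mm in diameter and 70 mm tall, standing on the table. Leave alone.
- parallel: Bystander: steel bar 30 x 140 x 30 mm lying on the table. Leave alone.
- driver: Bystander: screwdriver, 200 mm long, lying on the table. Leave alone.
Mind the look-alikes: they are no part of the job. Leave any white look-alike of the chock alone. What is shaped like the sleeve but green is not meant.

How it is judged:
By the outcome, as a careful person would: the job done as asked, in the order asked, and still so for the second after the job is handed in, with the robot touching nothing.
It also fails if it takes over 64 s, if anything falls off the work surface, if the arm or the gripper's body presses on something with over 40 N, if the wrist force passes 120 N, or if a joint passes its speed limit or range.

## Working session

There is one attempt and no reset: what is moved stays moved. The work goes in short steps, each a Python script; the robot and the scene stay as the last script left them, time stands still between calls to the robot, and variables do not carry over. Pictures are saved under pics/ and viewed, about 8 in all and at most 12, crops included, and the job is handed in when it is done.

```bash
mkdir -p pics; ls; python3 - <<'E'
from station import env
import cv2
for n in ("side","top"):
    im=env.camera(n); cv2.imwrite(f"pics/{n}0.png",im)
    c=env.get_calibration(n); print(n,c)
print(env.current_tcp_rot(),env.current_t())
E
```

```text
pics
side {'camera_matrix': array([[499.42629638,   0.        , 317.37813965],
       [  0.        , 499.42629638, 245.39528173],
       [  0.        ,   0.        ,   1.        ]]), 'xyz': array([ 131.20699103,  720.05532075, 1106.43081092]), 'attitude': array([-141.24149436,    0.32708634, -152.77014568])}
top {'camera_matrix': array([[538.28868419,   0.        , 323.69100309],
       [  0.        , 538.28868419, 242.28678637],
       [  0.        ,   0.        ,   1.        ]]), 'xyz': array([ 391.08650625,    1.67041683, 1374.25807976]), 'attitude': array([-173.19452799,   -0.85148132,  -90.0986643 ])}
[-1.79908582e+02 -1.84094296e-02  2.47965334e+01] 0.1
```

View pics/top0.png

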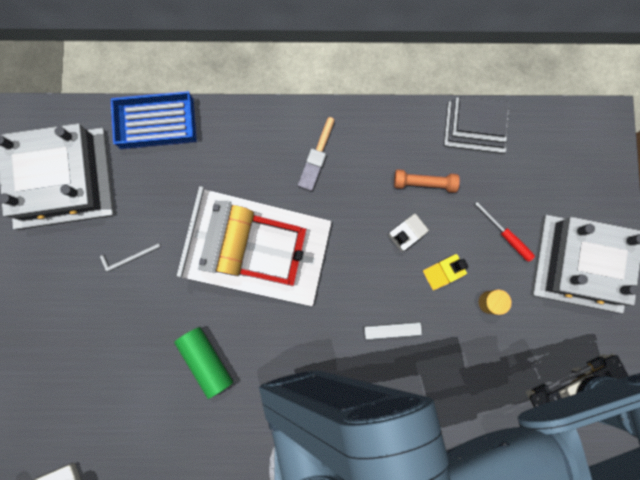

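View pics/side0.png

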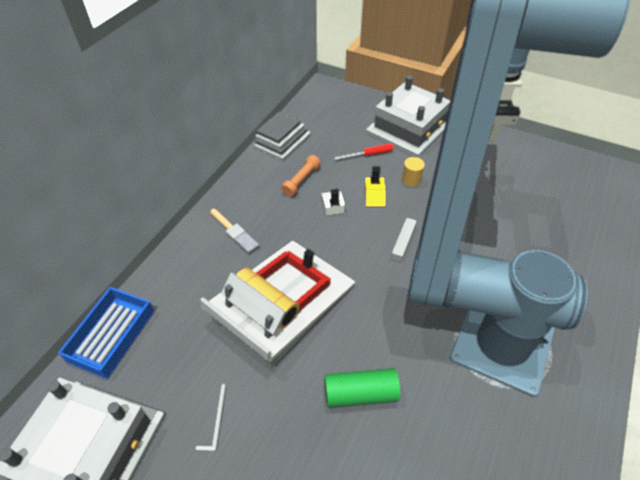

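The yellow chock is at top (447,272) / side (375,190). The white look-alike is at top (408,233) / side (333,203), and I'll leave it alone. The bronze sleeve is on the stand at top (235,240), with the fork post at (298,255). The green cylinder at top (205,362) and the bronze bush at (497,302) are not the sleeve. One enlarged composite will confirm this.

```bash
cat > h.py <<'E'
import numpy as np, cv2
from scipy.spatial.transform import Rotation as R
from station import env
def cam(n):
    c=env.get_calibration(n); return c["camera_matrix"],np.array(c["xyz"]),R.from_euler("xyz",c["attitude"],degrees=True).as_matrix()
def ray(n,uv):
    K,p,A=cam(n); d=A@np.linalg.solve(K,[uv[0],uv[1],1]); return p,d/np.linalg.norm(d)
def on(n,uv,z):
    p,d=ray(n,uv); return p+d*(z-p[2])/d[2]
def tri(a,b):
    p,d=ray("top",a); q,e=ray("side",b)
    s=np.linalg.lstsq(np.c_[d,-e],q-p,rcond=None)[0]; x,y=p+s[0]*d,q+s[1]*e
    return (x+y)/2,np.linalg.norm(x-y)
def proj(n,P):
    K,p,A=cam(n); v=K@(A.T@(np.array(P)-p)); return v[:2]/v[2]
E
python3 - <<'E'
from h import *
t=cv2.imread("pics/top0.png");s=cv2.imread("pics/side0.png")
def crop(im,u,v,w,h,k): return cv2.resize(im[v:v+h,u:u+w],None,fx=k,fy=k,interpolation=cv2.INTER_CUBIC)
a=crop(t,385,205,100,75+15,4);b=crop(s,315,160,100,90,4)
c=crop(t,175,180,160,96*1+34,2.5) ;d=crop(s,200,230,160,130,2.5)
cv2.imwrite("pics/comp.png",np.hstack([np.vstack([a,cv2.resize(c,(400,240) if 0 else (296,240))if 0 else c[:240]]),np.vstack([b,d[:240]])]))
def masks(im):
    h=cv2.cvtColor(im,cv2.COLOR_BGR2HSV)
    return dict(yel=cv2.inRange(h,(22,180,120),(32,255,255)),red=cv2.inRange(h,(0,180,80),(6,255,255))|cv2.inRange(h,(174,180,80),(180,255,255)),
      blk=cv2.inRange(h,(0,0,0),(180,255,40)),bronze=cv2.inRange(h,(12,120,120),(22,255,255)))
for n,im in (("top",t),("side",s)):
    for k,m in masks(im).items():
        cn,_=cv2.findContours(m,cv2.RETR_EXTERNAL,cv2.CHAIN_APPROX_NONE)
        for c in cn:
            (x,y),wh,an=cv2.minAreaRect(c)
            A=cv2.contourArea(c)
            if A>25 and A<4000 and 170<x<490 and y<360: print(n,k,round(x,1),round(y,1),np.round(wh,1),round(an,1),A)
E
```

```text
top yel 459.3 273.4 [4.5 9.8] 59.0 29.5
top yel 437.1 275.7 [21.  19.2] 63.4 367.5
top red 270.3 275.8 [22.4 58.1] 79.1 215.0
top red 276.8 232.7 [54.  22.7] 16.7 243.0
top blk 456.9 265.8 [7.6 8. ] 63.4 45.5
top bronze 234.3 240.0 [21.8 67.4] 13.5 1141.5
side yel 374.5 192.0 [26. 17.] 90.0 382.5
side red 293.7 276.5 [61.2 40.9] 39.1 759.5
side red 378.2 149.4 [ 6.3 28. ] 78.7 136.5
side blk 288.8 315.8 [ 6.4 19.8] 45.0 81.0
side blk 307.5 258.5 [15.  7.] 90.0 57.5
side blk 334.0 198.5 [9. 6.] 90.0 43.5
side blk 374.9 175.5 [ 5.6 11.5] 7.1 46.5
side bronze 268.5 289.7 [65.6 13.4] 36.6 127.5
side bronze 412.4 174.9 [18.2 21. ] 9.5 245.5
side bronze 301.0 175.0 [13.5 46.7] 43.8 372.5
```

View pics/comp.png

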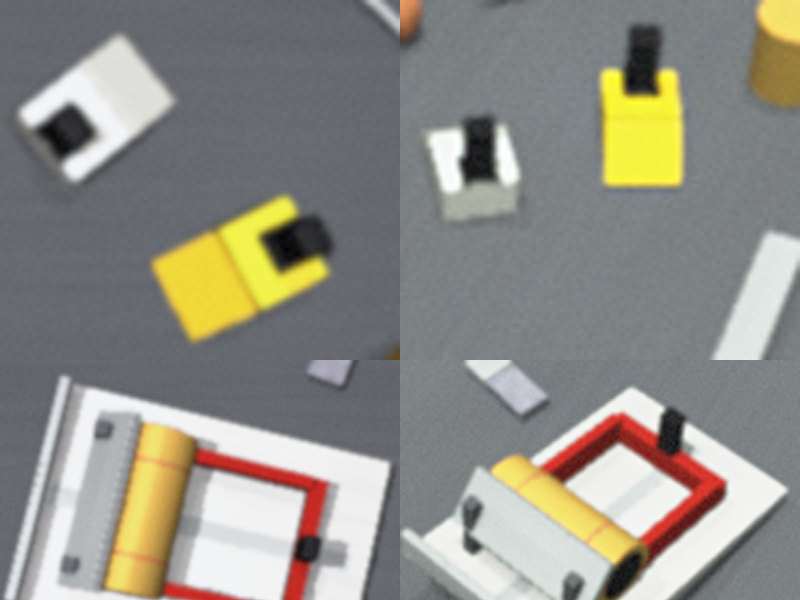

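Confirmed: the yellow wedge's post is at top ≈(463.7,263) / side ≈(376,168.7), and its thin edge points to the lower-left. The fork post is at top ≈(300,254.4) / side ≈(310,251).

```bash
python3 - <<'E'
from h import *
np.set_printoptions(precision=1,suppress=True)
print("chock post",tri((463.7,263),(376.2,168.7)))
f=[on("top",p,4) for p in((423,271.2),(433.7,290.5))]
m=[on("top",p,36) for p in((439.5,263),(449.5,282))]
b=[on("top",p,36) for p in((457.5,253.7),(467,273))]
F,M,B=[np.mean(x,0) for x in(f,m,b)]
print("front",F,np.linalg.norm(f[0]-f[1]),"mid",M,np.linalg.norm(m[0]-m[1]),"back",B,"len",np.linalg.norm((F-B)[:2]))
d=F-B; print("chock +y dir",np.degrees(np.arctan2(d[1],d[0])),"perp edges",[np.degrees(np.arctan2(*(x[0]-x[1])[[1,0]]))for x in(f,m,b)])
print("origin from F/B",(F+B)/2)
print("fork post",tri((299.8,254.4),(310,250.8)))
t=cv2.imread("pics/top0.png"); h=cv2.cvtColor(t,cv2.COLOR_BGR2HSV)
mk=cv2.inRange(h,(12,120,100),(24,255,255));mk[:, :200]=0;mk[:,262:]=0;mk[300:]=0
c=max(cv2.findContours(mk,0,1)[0],key=cv2.contourArea)
r=cv2.minAreaRect(c);bx=cv2.boxPoints(r);print("sleeve box",bx,r)
W=[on("top",p,105) for p in bx];print(np.array(W)); print("ctr99",on("top",r[0],99),on("top",r[0],115))
# stand plate corners
g=cv2.inRange(h,(0,0,150),(180,60,255));g[:, :175]=0;g[:,340:]=0;g[:180]=0;g[312:]=0
c=max(cv2.findContours(g,0,1)[0],key=cv2.contourArea);print(cv2.approxPolyDP(cv2.convexHull(c),4,True)[:,0])
E
```

```text
chock post (array([ 494.4, -358.7,   73.9]), np.float64(2.388992745071158))
front [ 455.6 -285.6    4. ] 55.68069386909999 mid [ 474.9 -319.9   36. ] 53.04332213256312 back [ 497.8 -365.1   36. ] len 89.92954448271345
chock +y dir 117.93387401483054 perp edges [np.float64(28.00195043808316), np.float64(26.533977980185202), np.float64(24.727427862114055)]
origin from F/B [ 476.7 -325.4   20. ]
fork post (array([511.3,  38.3, 113.4]), np.float64(3.374538930456443))
sleeve box [[215.8 270.2]
 [231.5 204.7]
 [254.2 210.2]
 [238.4 275.7]] ((234.9711456298828, 240.19674682617188), (23.261350631713867, 67.37149810791016), 13.535857200622559)
[[476.3 236.6 105. ]
 [632.9 202.5 105. ]
 [619.8 148.4 105. ]
 [463.5 183.3 105. ]]
ctr99 [548.3 193.7  99. ] [546.3 191.3 115. ]
[[205 190]
 [330 220]
 [312 305]
 [184 276]]
```

```bash
cat >> h.py <<'E'
def frame(yaw,slope=0): return R.from_euler("xyz",[slope,0,yaw],degrees=True).as_matrix()
def toolrot(C,sgn):
    y=sgn*C[:,0]; z=-C[:,2]; return R.from_matrix(np.c_[np.cross(y,z),y,z]).as_euler("xyz",degrees=True)
E
python3 - <<'E'
from h import *
np.set_printoptions(precision=1,suppress=True)
L=[on("top",p,25) for p in((331,219.5),(313,305))]; U=[on("top",(204,188),83)]
d=L[0]-L[1]; print("low edge",L,np.linalg.norm(d),"yaw",np.degrees(np.arctan2(d[1],d[0])),"mid",(L[0]+L[1])/2)
e=U[0]-L[0]; print("side dir-90",np.degrees(np.arctan2(e[1],e[0]))-90,np.linalg.norm(e[:2]))
print("chock post top@87",on("top",(463.7,263),87),"side@87",on("side",(376.2,168.7),87),"fork@116",on("top",(299.8,254.4),116),on("side",(310,250.8),116))
for s in(1,-1):
    r=toolrot(frame(27.5),s); r2=toolrot(frame(-12.5,10),s)
    print(s,r,env.solve_ik([492,-356,66],r),r2,env.solve_ik([525,100,130],r2),env.solve_ik([505,0,110],r2))
E
```

```text
low edge [array([610.3, -37.3,  25. ]), array([394.9,   8.2,  25. ])] 220.223209956609 yaw -11.934066077843159 mid [502.6 -14.5  25. ]
side dir-90 -12.344467910495894 318.41807530434295
chock post top@87 [ 494.5 -354.7   87. ] side@87 [ 488.7 -345.5   87. ] fork@116 [512.6  38.8 116. ] [508.7  39.6 116. ]
1 [180.    0.  117.5] [-46.4  29.8  91.8   0.   58.4 -73.9] [180.  -10.   77.5] [ -7.8  17.5 102.   11.5  60.2  -1. ] [-19.7  17.3 105.7  11.6  58.8 -13.4]
-1 [180.    0.  -62.5] [-46.4  29.8  91.8  -0.   58.4 106.1] [-180.    10.  -102.5] None [-19.7  17.3 105.7  11.6  58.8 166.6]
```

Stand yaw is about -12.2°, and its origin is about (534,132). Low edge width (220), sleeve centre and fork post all agree with this. Next I'll pick the chock.

```bash
python3 - <<'E'
from h import *
np.set_printoptions(precision=1,suppress=True)
r=toolrot(frame(27.5),1)
env.move_gripper(56)
env.move_ptp([492.5,-354,190],r)
env.movel([492.5,-354,66],120)
print(env.current_contact_force(),env.current_t())
env.move_gripper(10,strength=55)
print(env.current_grip_width(),env.current_contact_force(),env.current_ee_pos())
env.movel([492.5,-354,190],150)
print(env.current_grip_width(),env.current_contact_force(),env.current_ft_torque(),env.current_t())
for n,(u,v) in dict(top=(400,180),side=(300,60)).items():
    im=env.camera(n);cv2.imwrite(f"pics/{n}1.png",im)
a=cv2.imread("pics/top1.png")[170:340,380:540];b=cv2.imread("pics/side1.png")[70:240,300:460]
cv2.imwrite("pics/lift.png",cv2.resize(np.hstack([a,b]),None,fx=2.5,fy=2.5,interpolation=cv2.INTER_CUBIC))
E
```

```text
[-0.1  0.6 -0.3] 3.225
23.83164577175427 [0.6 0.1 1. ] [ 492.6 -354.1   66.1]
24.01005523832185 [-0.9  0.3 -2.4] [-0.  -0.1 -0. ] 4.8167
```

View pics/lift.png

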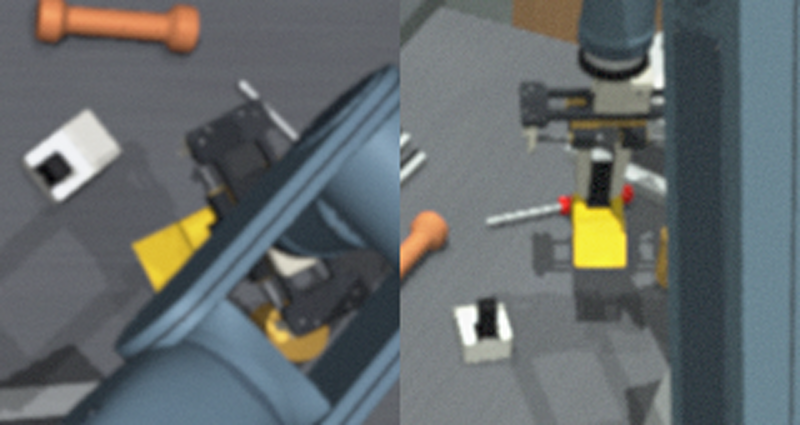

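The chock is held (24 mm width, 2.4 N weight). The look-alike is untouched. Next I'll carry it over and lower it by feel.

```bash
cat >> h.py <<'E'
Y=-12.2; Cs=frame(Y,10); C0=frame(Y)
O=np.array([534.3,132.1,0]); S0=O+C0@[0,70,64]
def P(x,y,z): return S0+Cs@np.array([x,y,z],float)   # slope coords: x across, y up slope, z normal, from contact line
TR=toolrot(Cs,1)
def F(n=4):
    f=[]
    for _ in range(n): f.append(Cs.T@np.array(env.current_contact_force())); env.hold(0.02)
    return np.mean(f,0)
def where(): return Cs.T@(np.array(env.current_ee_pos())-S0)
E
python3 - <<'E'
from h import *
np.set_printoptions(precision=2,suppress=True)
env.movel([492.5,-354,235],150)
y=-84-33
env.move_ptp(P(0,y,66+90),TR)
env.movel(P(0,y,66+8),100); env.hold(.3)
f0=F(); print("hover",f0,where(),env.current_t())
h=8
while h>-4:
    h-=0.5; env.movel(P(0,y,66+h),20); f=F(2)
    if f[2]-f0[2]>3: break
print(h,f-f0,where(),env.current_grip_width(),env.current_t())
for n in("top","side"): cv2.imwrite(f"pics/{n}2.png",env.camera(n))
a=cv2.imread("pics/top2.png")[180:310,180:340];b=cv2.imread("pics/side2.png")[215:345,200:360]
cv2.imwrite("pics/place.png",cv2.resize(np.hstack([a,b]),None,fx=2.5,fy=2.5,interpolation=cv2.INTER_CUBIC))
E
```

```text
hover [-0.47 -0.29 -2.75] [   0.17 -116.98   74.32] 8.2417
-1.5 [-1.38 -1.18  4.54] [   0.08 -117.02   64.84] 23.755030857584877 13.625
```

View pics/place.png

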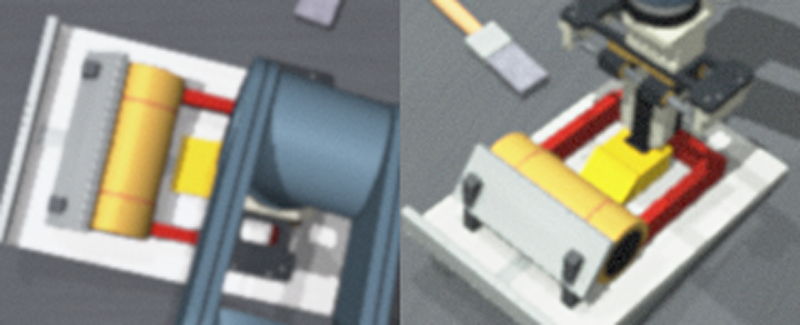

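The chock sits level on the slope between the arms, with its thin edge (crop ≈(181,166)) about midway between them. The fork and sleeve are undisturbed. Next I'll press it in by feel.

```bash
python3 - <<'E'
from h import *
np.set_printoptions(precision=2,suppress=True)
f0=np.array([-.47,-.29,-2.75]); h=-1.2; y=-117
env.movel(P(0,y,66+h),20)
y=-103; env.movel(P(0,y,66+h),40); print(F()-f0,where())
step=1.0; log=[]
while y<-80:
    y+=step; env.movel(P(0,y,66+h),20); f=F(2)-f0; log.append([y,h,*f])
    if -f[1]>=16: break
    if -f[1]>6.5: step=0.3
    else: step=1.0 if y<-99 else 0.5
    if f[2]>6: h+=.2
    elif f[2]<1: h-=.2
print(np.array(log)); print(F()-f0,where(),env.current_ft_torque(),env.current_grip_width(),env.current_t())
E
```

```text
[0.77 1.46 2.5 ] [   0.11 -102.43   64.81]
[[-102.     -1.2     0.57   -0.49    3.58]
 [-101.     -1.2     0.09   -2.54    4.83]
 [-100.     -1.2     0.32   -2.42    4.5 ]
 [ -99.     -1.2     0.23   -1.72    4.83]
 [ -98.5    -1.2     0.8    -3.04    5.15]
 [ -98.     -1.2     0.54   -2.2     5.71]
 [ -97.5    -1.2     0.51   -2.5     5.56]
 [ -97.     -1.2     1.2    -2.9     5.6 ]
 [ -96.5    -1.2     0.66   -2.69    5.85]
 [ -96.     -1.2     0.15   -3.45    6.53]
 [ -95.5    -1.      0.57   -1.96    3.94]
 [ -95.     -1.      0.59   -0.96    2.88]
 [ -94.5    -1.     -0.25   -1.25    2.4 ]
 [ -94.     -1.      1.23   -1.03    2.18]
 [ -93.5    -1.     -0.02   -0.73    0.61]
 [ -93.     -1.2     0.62   -1.62    3.18]
 [ -92.5    -1.2     0.42   -0.65    2.56]
 [ -92.     -1.2     0.34   -0.87    2.62]
 [ -91.5    -1.2     0.85   -1.84    2.58]
 [ -91.     -1.2     1.21   -0.7     3.36]
 [ -90.5    -1.2     0.33   -2.38    3.49]
 [ -90.     -1.2     0.33   -4.52    4.52]
 [ -89.5    -1.2     0.24   -5.63    5.27]
 [ -89.     -1.2     0.56   -7.02    5.52]
 [ -88.7    -1.2     0.12
[... 484 characters left out ...]
 5.03]
 [ -84.9    -1.2     0.54   -6.12    4.83]
 [ -84.4    -1.2     0.06   -6.56    5.66]
 [ -84.1    -1.2     0.7    -7.37    4.89]
 [ -83.8    -1.2     0.17   -8.1     6.5 ]
 [ -83.5    -1.      0.71   -8.76    4.48]
 [ -83.2    -1.      0.89  -10.39    5.63]
 [ -82.9    -1.      0.51  -11.32    5.17]
 [ -82.6    -1.      0.5   -11.38    5.79]
 [ -82.3    -1.      0.48  -12.8     5.77]
 [ -82.     -1.      1.01  -13.44    6.28]
 [ -81.7    -0.8     0.93  -14.04    5.21]
 [ -81.4    -0.8     0.65  -14.51    6.37]
 [ -81.1    -0.6     0.94  -15.5     4.42]
 [ -80.8    -0.6     1.12  -16.41    4.54]]
[  1.67 -16.87   5.21] [  0.39 -84.41  65.37] [-3.58  0.41 -0.02] 23.44436760507271 28.775
```

The force stays flat at about 7 N while the sleeve rolls, then rises from y≈-84 to 17 N. I'll add a little more to reach about 18 N, then look before releasing.

```bash
python3 - <<'E'
from h import *
np.set_printoptions(precision=2,suppress=True)
f0=np.array([-.47,-.29,-2.75]); y=-80.8;h=-.6
for _ in range(5):
    y+=.3; env.movel(P(0,y,66+h),20); f=F(3)-f0; print(f,where())
    if -f[1]>=18: break
for n in("top","side"): cv2.imwrite(f"pics/{n}3.png",env.camera(n))
a=cv2.imread("pics/top3.png")[180:310,180:340];b=cv2.imread("pics/side3.png")[215:345,200:360]
cv2.imwrite("pics/nip.png",cv2.resize(np.hstack([a,b]),None,fx=2.5,fy=2.5,interpolation=cv2.INTER_CUBIC))
print(y,env.current_t())
E
```

```text
[  0.71 -17.6    6.  ] [  0.37 -84.34  65.37]
[  1.13 -19.07   6.37] [  0.38 -84.29  65.41]
-80.2 29.475
```

View pics/nip.png

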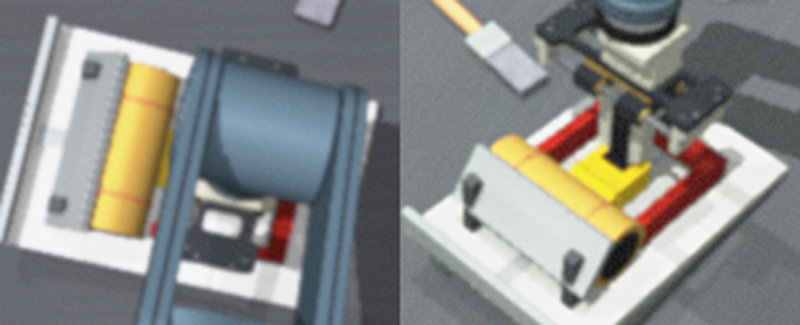

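The sleeve is up against the rail and the chock sits flat and central. Force rose 1.5 N over 0.05 mm, so it is nipped. I'll release it and then pinch the fork post.

```bash
python3 - <<'E'
from h import *
np.set_printoptions(precision=2,suppress=True)
env.move_gripper(46); print("rel",F(),where())
w=where(); env.movel(P(w[0],w[1],66+70),120)
g=Cs.T@(np.array([511.5,38.5,114.5])-S0); print("fork post",g,env.current_t())
y=-160 if abs(g[1]+160)<6 else g[1]
y=(g[1]-160)/2 if abs(g[1]+160)<8 else g[1]
env.movel(P(0,y,136),120)
b=F(); env.movel(P(0,y,61),90); print("down",y,F()-b,where())
env.move_gripper(10,strength=40); print(env.current_grip_width(),F()-b,env.current_t())
for n in("top","side"): cv2.imwrite(f"pics/{n}4.png",env.camera(n))
a=cv2.imread("pics/top4.png")[180:310,180:340];b=cv2.imread("pics/side4.png")[215:345,200:360]
cv2.imwrite("pics/fork.png",cv2.resize(np.hstack([a,b]),None,fx=2.5,fy=2.5,interpolation=cv2.INTER_CUBIC))
E
```

```text
rel [-0.41  0.23 -0.29] [ -0.08 -80.    65.35]
fork post [  -2.51 -155.01   78.61] 30.8833
down -157.50428179456384 [-0.1   0.21  0.24] [   0.53 -157.47   61.62]
24.011801751543683 [-7.71 -0.24  5.67] 33.3583
```

View pics/fork.png

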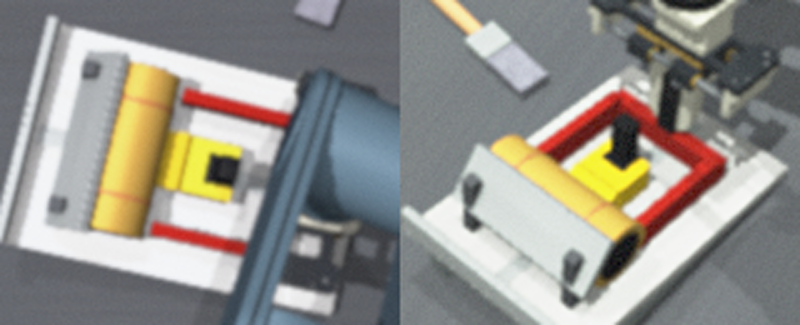

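The chock stays put under the sleeve and the fork arms are clear. The post is pinched. I'll draw the fork down, easing the sideways load at the same time.

```bash
python3 - <<'E'
from h import *
np.set_printoptions(precision=2,suppress=True)
y0=-157.5; x=-2; env.movel(P(x,y0,61.4),20); print(F(),where())
s=where()[1]
env.movel(P(x,y0-42,61.4),40); print(F(),where())
d=42
while d<56:
    d+=1; env.movel(P(x,y0-d,61.4),20); f=F(3)
    print(d,f,where()[1]-s)
    if f[1]>14: break
env.move_gripper(50); w=where(); print(F(),w)
env.movel(P(w[0],w[1],140),120)
env.move_ptp([380,-330,300],TR); env.hold(.3)
for n in("top","side"): cv2.imwrite(f"pics/{n}5.png",env.camera(n))
a=cv2.imread("pics/top5.png")[180:310,180:340];b=cv2.imread("pics/side5.png")[215:345,200:360]
cv2.imwrite("pics/end.png",cv2.resize(np.hstack([a,b]),None,fx=2.5,fy=2.5,interpolation=cv2.INTER_CUBIC))
print(env.current_t())
E
```

```text
[ 2.2   0.56 -6.36] [  -2.22 -157.5    61.  ]
[  1.96   0.93 -12.83] [  -2.39 -199.54   61.03]
43 [  2.67   2.43 -14.1 ] -42.82585574040806
44 [  1.42   2.34 -14.84] -43.76866004750306
45 [  1.8    2.38 -13.92] -44.759528918435336
46 [  2.15   6.16 -14.47] -45.01867453374365
47 [  2.09  10.55 -14.63] -45.068209260483144
48 [  2.33  14.92 -15.08] -45.17948282878919
[0.26 0.38 0.21] [  -1.88 -205.67   61.53]
40.1083
```

View pics/end.png

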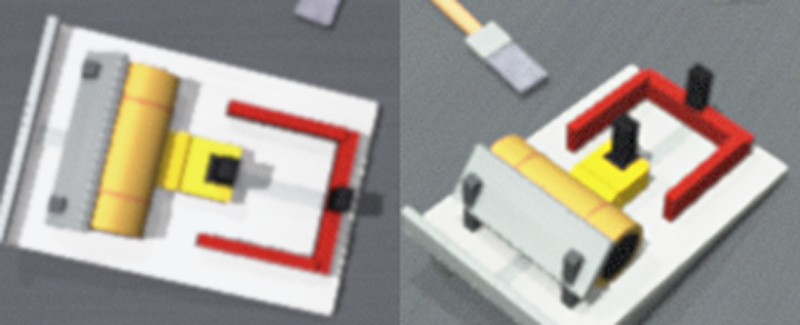

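The fork is at its end stop, and the chock and sleeve look unchanged. I'll compare the sleeve position numerically, then hand in.

```bash
python3 - <<'E'
from h import *
for k in(0,4,5):
    h=cv2.cvtColor(cv2.imread(f"pics/top{k}.png"),cv2.COLOR_BGR2HSV);m=cv2.inRange(h,(12,120,100),(21,255,255));m[:,:200]=0;m[:,262:]=0;m[300:]=0;m[:190]=0
    c=max(cv2.findContours(m,0,1)[0],key=cv2.contourArea);print(k,cv2.minAreaRect(c))
env.finish_job(); print(env.current_t())
E
```

```text
0 ((234.9901123046875, 240.1179962158203), (23.261350631713867, 67.13744354248047), 13.535857200622559)
4 ((233.86160278320312, 239.82679748535156), (20.886878967285156, 67.17251586914062), 13.495732307434082)
5 ((234.12034606933594, 239.89413452148438), (21.297901153564453, 67.1763687133789), 13.671306610107422)
the job is handed in; nothing more can be done
the job is handed in; nothing more can be done
```

The yellow chock now holds the bronze sleeve against the rail by itself, and the red fork is fully drawn back. I handed the job in at about 40 s.

- **Chock:** I set it on the slope between the fork's arms, thin edge towards the sleeve. The push stayed at about 7 N while the sleeve rolled, then rose to 19 N with almost no further movement, so I released it there.
- **Fork:** I pinched it by its black post and drew it down 45 mm until it met its end stop at about 15 N. The gripper then let go and moved clear.

**Last checks:**
- **Final pictures:** the chock is under the sleeve, roughly midway between the arms (judged by eye), with the fork well clear of it. The white look-alike and the other things on the bench were never touched.
- **Sleeve after the fork was drawn:** its outline in the top camera shifted 0.3 px (about 0.6 mm), which is within what the colour mask can resolve.

**What disagreed:**
- **Where the chock touched:** the chock met the sleeve about 7 mm further up the slope than I had calculated. I put this down to error in the stand position or in where I held the post.
- **How far the sleeve moved:** the push travel implies about 5–6 mm of sleeve movement, but the top view shows only about 2–3 mm. The colour mask's outline also changed width, so I trusted the force reading.

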